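# Lock the gearmotor hub on its test stand

### The job

Lock the hub of the large gearmotor test stand: turn the hub by its flat grip bar until its keyway faces the locking bolt, then slide the bolt by its upright grip fully into the keyway, and let go. Leave the smaller gearmotor where it stands.

Things in the scene. Friction and masses are not known exactly. Their poses are not given: they have to be found in the camera images.
- hub_grip (a point): Hub of the large fixed stand: steel disc 90 mm across (top z=88 mm), stiff (0.1 N m), stays put, stops 92 deg either side of aligned. On it a flat bar 14 thick (y), 44 long (x), 40 tall. Point: on the vertical axis, 16 below the bar's top (z=128). x: along the bar, out through the one keyway (28 wide, 20 deep from the rim; starts 25-75 deg off the bolt; lets it in within 10 deg); z up.
- bolt_grip (a point): Upright grip of the stand's locking bolt: post 14 thick (y), 20 long (x), top z=128 mm, rails and straps beneath to z=91. Point: mid-post, 16 below its top. x: straight away from the hub's axis; z up. Slides along -x, 2 N friction, stays put. Point is 108-112 mm from the hub's axis at the start, 82 fully home at its stop; the 10 mm tongue hits the rim at about 99 if the keyway is not facing.
- small_motor: Bystander: a smaller loose gearmotor on a 70 mm square plate, with a plain round hub 50 mm across without keyway and a small bar on top, 100 mm tall in all. Origin at the centre of its underside, z up.

How it is judged:
At the end, for the whole second after the job is handed in: The hub's keyway faces the bolt within 12 degrees and the bolt is home in it: its grip stands less than 89 mm from the hub's axis (82 mm is fully home) (angle between the x axis of hub_grip and the x axis of bolt_grip, either way round below 0.21 rad and horizontal distance between hub_grip and bolt_grip below 0.089 m); the robot touches nothing.
It fails at once if the smaller gearmotor is pushed more than 20 mm or tipped (distance of small_motor from where it was at the start of the episode above 0.02 m or angle between small_motor's own z axis and vertical above 0.3 rad).
It also fails if it takes over 45 s, if anything falls off the work surface, if the arm or the gripper's body presses on something with over 40 N, if the wrist force passes 120 N, or if a joint passes its speed limit or range.

### The arm

A 7-joint arm with a two-finger parallel gripper is mounted at the origin on the work surface. World frame = base frame: x ahead of the robot, y to its left, z up, the work surface at z = 0. Lengths are in m, angles in rad, forces in N, time in s.
With the tool pointing down it reaches from about 0.425 to 0.925 m from the base axis. Payload 6.8 kg.
Tool frame: the origin (TCP) lies on the centre line of the jaws, within the pads' length; the fingertips stand 17 mm ahead of it and the grasp point (between the pads) lies 2 mm behind it; y points along the fingers, x is the direction in which the jaws open and shut, and the axes are right-handed (so a half turn about y gives the same grasp; the last joint's range is limited). The gripper opens to 85 mm and grips with 20 to 120 N. Pads are 22 mm wide; open, the fingers measure 114 mm over their backs; the gripper's body (76 mm by 85 mm) begins 54 mm behind the grasp point. The pads swing forward as they close: fully open they stand 13 mm farther back than shut.
Start: joints at [-1.32, 0.477, 0.022, 1.555, -0.011, 1.109, -0.083], TCP at [0.237, 0.632, 0.248] pointing down, gripper open.
Joint ranges: [-2.96, 2.96], [-0.34, 2.1], [-1.41, 1.46], [0.24, 2.44], [-1.37, 4.51], [0.17, 1.92], [-2.96, 2.96]. Speed limits (rad/s): [2.39, 2.39, 3.14, 3.14, 3.14, 3.14, 3.14].

### API

Orientations are given as a unit quaternion [w, x, y, z].
In Python, from station import bot, vision gives the robot as it stands.
- The arm moves only by the tool move_arm, never from a script. Its argument "rows" is a list of rows, each a list of 7 numbers: the shift along the tool's x, y, z in cm, then the turn, a rotation vector about the tool's x, y, z in degrees, then the opening, from 0 (shut) to 1 (fully open). A call has 1 to 12 rows; each row is the pose to reach, as a shift and turn from the pose measured when the call began, along the tool's axes at that moment; what a row does not reach only later rows make up. A row lasts 1/10 s, in which the tool goes at most 50 mm and 8.59 degrees, less where a joint would pass 70% of its speed; a pose out of reach is approached as far as the arm can. A call with a gripper value outside its range is refused whole. The fingers move at their own pace and stop on an object; "squeeze" is the grip in N (left out, the last holds). Time passes only in rows, so rows that repeat a pose let the fingers close. It gives the time, the measured TCP pose, the force and the opening at its end, in the units of the state.
- bot.get_obs(): the state, without advancing time (a new reading comes with each control period).
- vision.read_camera(name): name is "scene" or "top"; returns (picture, depth): 420x560x3 uint8, blue, green, red; 420x560 float32, m along the optical axis (not along the pixel's ray), 0 where there is no reading.
- vision.get_calibration(name): a dict with "K" (3x3 intrinsics, pixels), "T" (4x4, takes a point from camera to world coordinates). Camera axes: x right, y up, looking along -z (the intrinsics and any distortion apply to the point x, -y, -z); pixel columns grow to the right and rows downward; lengths in m; the calibration is good to about 2 mm. A picture is of the moment at which its call begins. get_calibration takes no time and is no camera call.
- bot.hand_in(): hands the job in, once; it reports no verdict.
The state is a dict: "t": time; "q": joint angles; "joint_vel": joint speeds; "joint_torque": joint torques, N m; "eef_pos": TCP position; "tool_rot": TCP orientation; "contact_force": force on the tool from outside, world axes, zero at the start; "torque": the same for the moment, N m; "gripper_width": opening from 0.0 (shut) to 1.0 (fully open).
Only numpy, scipy, OpenCV 4.12 (cv2) and the standard library are available. Lean on these libraries where they do the work, as an engineer would, in place of code of your own. Each camera call takes 0.05 s, during which the arm holds its last target.

## Working session

There is one attempt and no reset: what is moved stays moved. The work goes in short steps, Python scripts to look and compute and a tool call to move; the robot and the scene stay as the last step left them, time stands still between calls to the robot, and variables do not carry over. Pictures are saved under pics/ and viewed, and the job is handed in when it is done.

Besides the shell and the picture viewer there is one more tool, called by a JSON object that holds its "method" and its "body", one argument or row to a line. move_arm: Moves the arm, as the interface text tells. Its arguments: {"type":"object","properties":{"rows":{"type":"array","items":{"type":"array","items":{"type":"number"}}},"squeeze":{"type":"number"}},"required":["rows"]}

```bash
ls; mkdir -p pics; python3 - <<'E'
from station import bot, vision
import cv2, numpy as np
o=bot.get_obs(); print(o)
for n in ("scene","top"):
    p,d=vision.read_camera(n); cv2.imwrite(f"pics/{n}0.png",p); np.save(f"pics/{n}0.npy",d)
    c=vision.get_calibration(n); print(n,c, d.min(), d.max(), (d==0).mean())
E
```

```text
pics
{'t': 0.0, 'q': array([-1.32010206,  0.47780064,  0.0223502 ,  1.55645285, -0.01152048,
        1.10929727, -0.08309871]), 'joint_vel': array([ 0.00160447,  0.0001772 , -0.00081975,  0.00143877,  0.00212147,
        0.00032215,  0.00140108]), 'joint_torque': array([ 9.42378574e-04, -5.96465421e+01,  1.60819486e+00, -2.81194317e+01,
        1.23890772e-02,  9.55091586e-03,  6.16283003e-06]), 'eef_pos': array([0.23683851, 0.63148568, 0.24732493]), 'tool_rot': array([-0.58078945,  0.58159614,  0.40225276, -0.40326451]), 'contact_force': array([-0.61209659, -0.59142133,  0.56598636]), 'torque': array([-0.00428569,  0.0273372 ,  0.0387799 ]), 'gripper_width': 1.0005758728598793}
scene {'K': array([[427.10595865,   0.        , 282.78795183],
       [  0.        , 427.10595865, 206.11228724],
       [  0.        ,   0.        ,   1.        ]]), 'T': array([[-0.14636955, -0.78804247,  0.5979674 ,  1.0051627 ],
       [ 0.98922698, -0.11809085,  0.08651323,  0.04526685],
       [ 0.00243838,  0.60418839,  0.79683778,  0.69961745],
       [ 0.        ,  0.        ,  0.        ,  1.        ]])} 0.0 2.8775396 0.004183673469387755
top {'K': array([[537.23235041,   0.        , 277.25875253],
       [  0.        , 537.23235041, 211.67192521],
       [  0.        ,   0.        ,   1.        ]]), 'T': array([[-0.00863639,  0.98416947, -0.17701941,  0.40579775],
       [-0.99903475, -0.0161168 , -0.0408634 , -0.014816  ],
       [-0.04306949,  0.17649563,  0.98335869,  0.87329499],
       [ 0.        ,  0.        ,  0.        ,  1.        ]])} 0.0 0.9847671 0.004119897959183673
```

View pics/scene0.png

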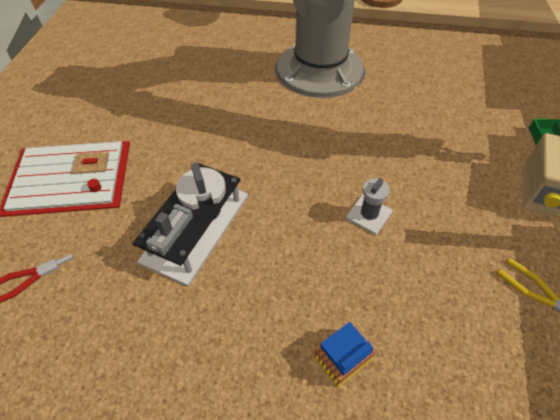

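View pics/top0.png

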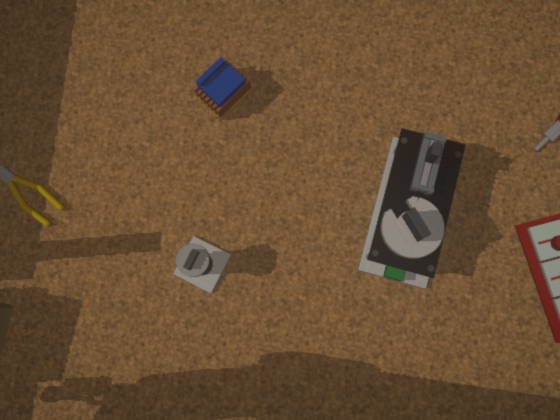

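The large stand is at about (412,205) in the top view and (195,215) in the scene view. The small motor is at about (200,262) in the top view and (370,205) in the scene view. I'll zoom in on the stand next.

```bash
python3 - <<'E'
import cv2
a=cv2.imread("pics/top0.png")[120:290,350:480]; cv2.imwrite("pics/topz.png",cv2.resize(a,None,fx=3.5,fy=3.5,interpolation=cv2.INTER_CUBIC))
a=cv2.imread("pics/scene0.png")[150:290,125:260]; cv2.imwrite("pics/scenez.png",cv2.resize(a,None,fx=4,fy=4,interpolation=cv2.INTER_CUBIC))
E
```

```text
(no output)
```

View pics/topz.png

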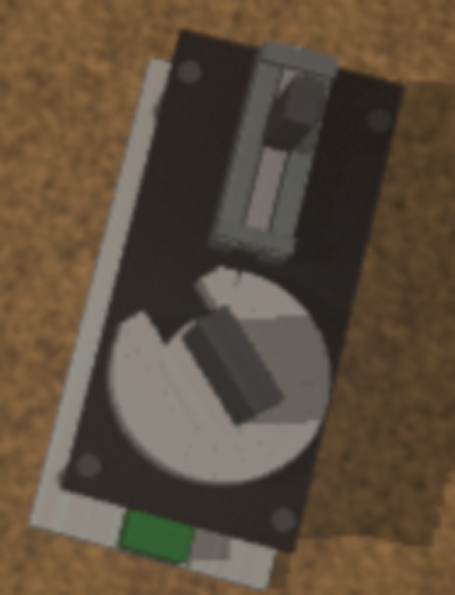

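View pics/scenez.png

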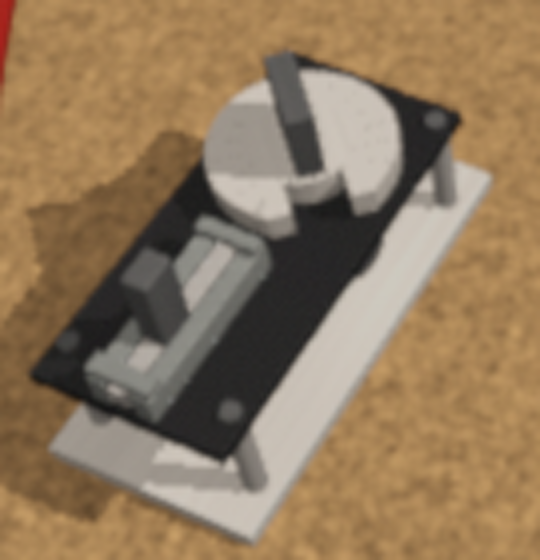

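```bash
cat > h.py <<'E'
import numpy as np, cv2
from station import bot, vision
def cloud(d,c):
    K,T=c["K"],c["T"]; v,u=np.mgrid[0:420,0:560]
    X=(u-K[0,2])/K[0,0]*d; Y=(v-K[1,2])/K[1,1]*d
    P=np.stack([X,-Y,-d],-1)@T[:3,:3].T+T[:3,3]; P[d==0]=np.nan
    return P
def pix2plane(uv,c,z):
    K,T=c["K"],c["T"]; uv=np.atleast_2d(uv).astype(float)
    r=np.stack([(uv[:,0]-K[0,2])/K[0,0],-(uv[:,1]-K[1,2])/K[1,1],-np.ones(len(uv))],-1)@T[:3,:3].T
    s=(z-T[2,3])/r[:,2]; return T[:3,3]+r*s[:,None]
def ray(uv,c):
    K,T=c["K"],c["T"]; r=np.array([(uv[0]-K[0,2])/K[0,0],-(uv[1]-K[1,2])/K[1,1],-1])@T[:3,:3].T
    return T[:3,3],r/np.linalg.norm(r)
def tri(a,ca,b,cb):
    p,r=ray(a,ca);q,s=ray(b,cb); A=np.stack([r,-s],1); t=np.linalg.lstsq(A,q-p,rcond=None)[0]
    x=p+r*t[0];y=q+s*t[1]; return (x+y)/2,np.linalg.norm(x-y)
E
python3 - <<'E'
from h import *
for n in ("scene","top"):
    c=vision.get_calibration(n); d=np.load(f"pics/{n}0.npy"); P=cloud(d,c)
    ok=(P[...,0]>.25)&(P[...,0]<.8)&(P[...,1]<-.1)&(P[...,1]>-.5)
    tab=P[...,2][ok]; print(n,"table z",np.nanmedian(tab))
    m=(ok&(P[...,2]>.118)&(P[...,2]<.14)).astype(np.uint8)
    k,lab,st,ce=cv2.connectedComponentsWithStats(m)
    for i in range(1,k):
        if st[i,4]<15: continue
        Q=P[lab==i]; zt=np.percentile(Q[:,2],80); 
        Q=Q[Q[:,2]>.118]
        r=cv2.minAreaRect((Q[:,:2]*1000).astype(np.float32)); print(i,st[i],ce[i],"z",Q[:,2].min(),zt,Q[:,2].max(),"mean",Q.mean(0),r)
    m2=(ok&(P[...,2]>.080)&(P[...,2]<.094)&(P[...,0]<.6))
    img=vision
    Q=P[m2]; print("disc lvl n",len(Q),Q.min(0),Q.max(0),np.median(Q[:,2]))
E
```

```text
scene table z -8.367767949990501e-06
1 [190 163  14  22 173] [196.70520231 173.41618497] z 0.11816563412307834 0.12804189397185156 0.13000020553996638 mean [ 0.52515575 -0.17988185  0.12640466] ((522.0614013671875, -181.44749450683594), (46.87944030761719, 13.754433631896973), 28.79837989807129)
2 [155 212  14  14 120] [161.26666667 218.775     ] z 0.1184176436281894 0.12814406554847985 0.1304988445379045 mean [ 0.63004406 -0.21123882  0.12570524] ((628.5321044921875, -212.4119415283203), (14.503693580627441, 20.436994552612305), 72.7691650390625)
disc lvl n 1418 [ 0.47558352 -0.22698465  0.08002652] [ 0.59988749 -0.13642081  0.09324715] 0.08732674088744896
top table z 6.175406862152233e-05
1 [430 141  13  17 160] [436.09375 149.04375] z 0.11811329866465159 0.12812296192598327 0.13090154973534762 mean [ 0.62720719 -0.21109836  0.12643824] ((628.04736328125, -211.75299072265625), (13.953129768371582, 20.32261085510254), 73.43274688720703)
2 [406 207  25  32 361] [417.97783934 222.63434903] z 0.11802574404074706 0.12818765346942873 0.13127766569999666 mean [ 0.5215097  -0.17970085  0.12669218] ((521.9863891601562, -180.5644073486328), (43.82851028442383, 14.96417236328125), 28.70267677307129)
disc lvl n 2640 [ 0.47707404 -0.2262326   0.08000048] [ 0.59989236 -0.13552237  0.09393731] 0.08751116125571712
```

```bash
cat >> h.py <<'E'
from scipy.spatial.transform import Rotation as R
def cur():
    o=bot.get_obs(); q=o["tool_rot"]; return o,np.array(o["eef_pos"]),R.from_quat([q[1],q[2],q[3],q[0]])
def target(yaw_deg):
    a=np.radians(yaw_deg); x=np.array([np.cos(a),np.sin(a),0]); y=np.array([0,0,-1.]); return R.from_matrix(np.stack([x,y,np.cross(x,y)],1))
def delta(p,yaw):
    o,P,Rc=cur(); return np.round(Rc.inv().apply(np.array(p)-P)*100,2), np.round((Rc.inv()*target(yaw)).as_rotvec(degrees=True),2)
def rep():
    o,P,Rc=cur(); m=Rc.as_matrix(); print("t",round(o["t"],2),"P",P.round(4),"yaw x",np.degrees(np.arctan2(m[1,0],m[0,0])).round(2),"y ax",m[:,1].round(4),"F",np.round(o["contact_force"],1),"M",np.round(o["torque"],2),"w",round(o["gripper_width"],3),"q",np.round(o["q"],3))
E
python3 - <<'E'
from h import *
rep()
ct,cs=vision.get_calibration("top"),vision.get_calibration("scene")
# top-face centroids from the two views, triangulated
C={}
for n,c in (("top",ct),("scene",cs)):
    P=cloud(np.load(f"pics/{n}0.npy"),c)
    for nm,b in (("hub",(.48,.57)),("bolt",(.6,.66))):
        m=((P[...,2]>.1255)&(P[...,0]>b[0])&(P[...,0]<b[1])&(P[...,1]<-.1)&(P[...,1]>-.3)).astype(np.uint8)
        M=cv2.moments(m,True); C[n,nm]=(M["m10"]/M["m00"],M["m01"]/M["m00"]); print(n,nm,C[n,nm],pix2plane(C[n,nm],c,.128).round(4))
for nm in("hub","bolt"): print(nm,tri(C["top",nm],ct,C["scene",nm],cs))
# small motor
P=cloud(np.load("pics/top0.npy"),ct); m=(P[...,2]>.01)&(P[...,1]>.0)&(P[...,1]<.3)&(P[...,0]<.5); print("small",np.nanmin(P[m],0),np.nanmax(P[m],0))
P=cloud(np.load("pics/scene0.npy"),cs); print("box",P[150:200,535:558].reshape(-1,3)[::150].round(3))
h=np.array([.522,-.181]);
for y in (118.7,-61.3): print(y,*delta([h[0],h[1],.25],y))
E
```

```text
t 0.1 P [0.2369 0.6315 0.2474] yaw x 69.44 y ax [-5.0e-04 -1.6e-03 -1.0e+00] F [-0.  -0.2 -0.3] M [ 0.    0.01 -0.04] w 1.0 q [-1.32   0.478  0.022  1.556 -0.011  1.109 -0.083]
top hub (418.54237288135596, 222.0135593220339) [[ 0.5221 -0.1803  0.128 ]]
top bolt (436.77685950413223, 148.04132231404958) [[ 0.6282 -0.2117  0.128 ]]
scene hub (196.30281690140845, 172.05633802816902) [[ 0.5236 -0.1808  0.128 ]]
scene bolt (160.6219512195122, 217.6219512195122) [[ 0.6295 -0.212   0.128 ]]
hub (array([ 0.52242852, -0.18093011,  0.12662521]), np.float64(0.0007261918530312587))
bolt (array([ 0.62864581, -0.21232212,  0.12672695]), np.float64(0.0004791916893070703))
small [0.44193777 0.11087028 0.01000846] [0.49978266 0.18876691 0.10178511]
box [[0.303 0.475 0.061]
 [0.357 0.47  0.098]
 [0.346 0.466 0.066]
 [0.393 0.464 0.099]
 [0.386 0.458 0.07 ]
 [0.416 0.466 0.088]
 [0.415 0.456 0.065]
 [0.428 0.476 0.065]]
118.7 [-66.07  -0.14 -55.23] [-3.000e-02 -4.926e+01 -9.000e-02]
-61.3 [-66.07  -0.14 -55.23] [ 1.1000e-01  1.3074e+02 -4.0000e-02]
```

```bash
python3 - <<'E'
from h import *
print(delta([.5,.2,.25],0))
E
```

```text
(array([-31.17,  -0.2 , -39.79]), array([ 6.000e-02,  6.944e+01, -8.000e-02]))
```

{"method": "move_arm", "body": {
  "rows": [
    [-1.3,0,-1.7,0,3,0,1],
    [-4,0,-5.2,0,9,0,1],
    [-7,0,-9,0,15,0,1],
    [-10,0,-12.8,0,21,0,1],
    [-13,0,-16.6,0,28,0,1],
    [-16,0,-20.4,0,35,0,1],
    [-19,0,-24.2,0,42,0,1],
    [-22,0,-28,0,49,0,1],
    [-25,0,-31.8,0,56,0,1],
    [-28,0,-35.6,0,62,0,1],
    [-30,0,-38.3,0,67,0,1],
    [-31.2,-0.2,-39.8,0,69.4,0,1]
  ]
}}

```text
t: 1.3
eef_pos: [0.501, 0.1963, 0.2498]
tool_rot: [-0.706, 0.708, -0.002, 0.002]
contact_force: [0.1, 0.7, -0.8]
gripper_width: 0.999
```

```bash
python3 - <<'E'
from h import *
rep(); print(delta([.522,-.181,.2],-61.3))
E
```

```text
t 1.3 P [0.501  0.1963 0.2498] yaw x -0.33 y ax [-7.0e-04 -2.8e-03 -1.0e+00] F [ 0.1  0.7 -0.8] M [-0.01  0.03  0.02] w 0.999 q [-0.852  0.262  0.435  1.904 -0.127  1.005 -0.367]
(array([  2.32,   5.08, -37.7 ]), array([1.600e-01, 6.097e+01, 5.000e-02]))
```

{"method": "move_arm", "body": {
  "rows": [
    [0.1,0,-1.7,0,3,0,1],
    [0.3,0,-5,0,8,0,1],
    [0.6,0,-9,0,14,0,1],
    [0.8,0,-13,0,21,0,1],
    [1.1,0,-17,0,28,0,1],
    [1.3,0,-21,0,35,0,1],
    [1.6,0,-25,0,42,0,1],
    [1.8,0,-29,0,48,0,1],
    [2.0,0.5,-33,0,54,0,1],
    [2.2,2,-36,0,58,0,1],
    [2.3,4,-37.4,0.1,60.5,0,1],
    [2.3,5.1,-37.7,0.2,61,0,1]
  ]
}}

```text
t: 2.5
eef_pos: [0.5208, -0.1815, 0.1984]
tool_rot: [-0.608, 0.608, -0.362, 0.361]
contact_force: [-0.5, 0.4, -0.0]
gripper_width: 0.996
```

```bash
python3 - <<'E'
from h import *
rep(); print(delta([.5222,-.181,.111],-61.3))
E
```

```text
t 2.5 P [ 0.5208 -0.1815  0.1984] yaw x -61.47 y ax [-1.e-03  3.e-04 -1.e+00] F [-0.5  0.4 -0. ] M [0.09 0.01 0.01] w 0.996 q [-0.359  0.407  0.746  1.94  -0.343  0.925 -0.516]
(array([0.03, 8.74, 0.16]), array([ 0.04, -0.17, -0.04]))
```

{"method": "move_arm", "body": {
  "rows": [
    [0,1.5,0.1,0,-0.1,0,1],
    [0,4,0.2,0,-0.2,0,1],
    [0,6.5,0.2,0,-0.2,0,1],
    [0,8,0.2,0,-0.2,0,1],
    [0,8.7,0.2,0,-0.2,0,1],
    [0,8.7,0.2,0,-0.2,0,1]
  ]
}}

```text
t: 3.1
eef_pos: [0.5223, -0.1797, 0.1108]
tool_rot: [-0.608, 0.609, -0.361, 0.359]
contact_force: [0.3, -0.5, -0.3]
gripper_width: 0.998
```

```bash
python3 - <<'E'
from h import *
p,d=vision.read_camera("scene"); cv2.imwrite("pics/scene1.png",cv2.resize(p[100:300,80:340],None,fx=3,fy=3))
rep(); print(delta([.5222,-.181,.111],-61.3))
E
```

```text
t 3.15 P [ 0.5227 -0.1802  0.1116] yaw x -61.23 y ax [-9.e-04  4.e-04 -1.e+00] F [ 0.2 -0.2 -0. ] M [-0.   -0.01  0.01] w 0.999 q [-0.276  0.532  0.65   1.997 -0.461  0.762 -0.419]
(array([ 0.05,  0.06, -0.09]), array([ 0.03,  0.07, -0.04]))
```

View pics/scene1.png

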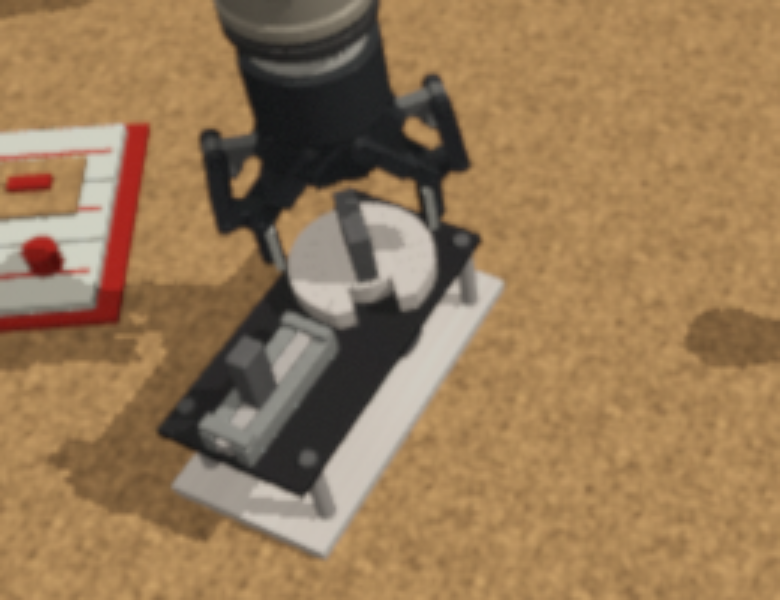

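The open fingers straddle the hub bar (bar at about (355,235) in this crop), clear of the disc and the post. Closing now.

{"method": "move_arm", "body": {
  "rows": [
    [0,0,0,0,0,0,0.5],
    [0,0,0,0,0,0,0.2],
    [0,0,0,0,0,0,0],
    [0,0,0,0,0,0,0],
    [0,0,0,0,0,0,0],
    [0,0,0,0,0,0,0],
    [0,0,0,0,0,0,0],
    [0,0,0,0,0,0,0],
    [0,0,0,0,0,0,0],
    [0,0,0,0,0,0,0]
  ],
  "squeeze": 40
}}

```text
t: 4.15
eef_pos: [0.5222, -0.1789, 0.1119]
tool_rot: [0.609, -0.608, 0.361, -0.359]
contact_force: [-3.4, 4.6, 8.2]
gripper_width: 0.157
```

```bash
python3 - <<'E'
from h import *
rep(); print(delta([.5222,-.181,.111],-61.3))
E
```

```text
t 4.15 P [ 0.5222 -0.1789  0.1119] yaw x -61.21 y ax [-0.0023  0.003  -1.    ] F [-3.4  4.6  8.2] M [ 0.72  0.69 -0.09] w 0.157 q [-0.277  0.531  0.65   1.998 -0.462  0.765 -0.419]
(array([ 0.18,  0.09, -0.1 ]), array([ 0.03,  0.1 , -0.21]))
```

{"method": "move_arm", "body": {
  "rows": [
    [0,0,0,0,2,0,0],
    [0,0,0,0,6,0,0],
    [0,0,0,0,11,0,0],
    [0,0,0,0,16,0,0],
    [0,0,0,0,21,0,0],
    [0,0,0,0,26,0,0],
    [0,0,0,0,31,0,0],
    [0,0,0,0,36,0,0],
    [0,0,0,0,40,0,0],
    [0,0,0,0,43,0,0],
    [0,0,0,0,45.2,0,0],
    [0,0,0,0,45.2,0,0]
  ]
}}

```text
t: 5.35
eef_pos: [0.5223, -0.1806, 0.112]
tool_rot: [0.422, -0.423, 0.567, -0.567]
contact_force: [1.7, -6.1, -3.2]
gripper_width: 0.16
```

```bash
python3 - <<'E'
from h import *
p,d=vision.read_camera("scene"); cv2.imwrite("pics/scene2.png",cv2.resize(p[100:300,80:340],None,fx=3,fy=3))
rep(); print(delta([.5222,-.181,.111],-106.4))
E
```

```text
t 5.4 P [ 0.5223 -0.1805  0.1119] yaw x -106.5 y ax [-0.0013  0.     -1.    ] F [ 0.8 -5.8 -3.8] M [-1.1  -0.34 -0.09] w 0.152 q [-0.415  0.609  0.86   2.005 -0.635  0.819 -1.046]
(array([0.05, 0.09, 0.  ]), array([ 0.07, -0.1 ,  0.02]))
```

View pics/scene2.png

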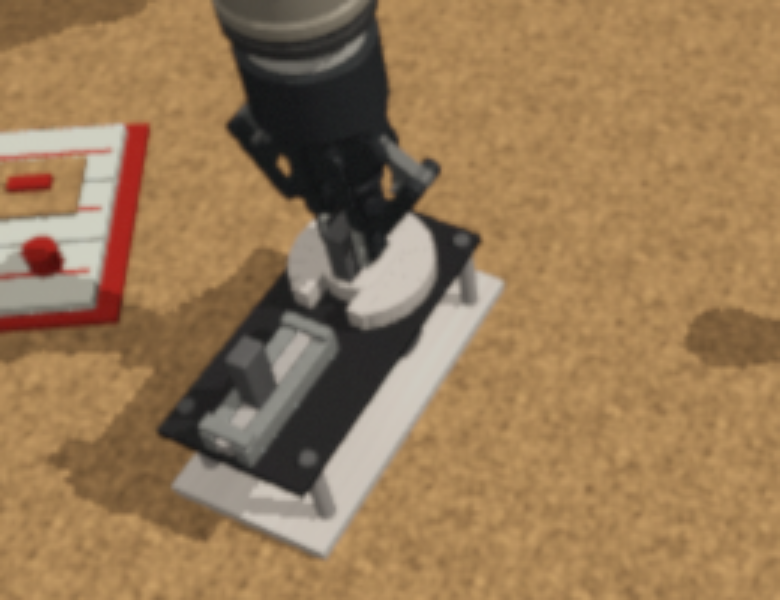

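The hub has turned with the grip. The keyway opening at (335,300) in this crop now faces the bolt rails at (310,325). I'll open the fingers and lift straight up.

{"method": "move_arm", "body": {
  "rows": [
    [0,0,0,0,0,0,0.5],
    [0,0,0,0,0,0,1],
    [0,0,0,0,0,0,1],
    [0,0,0,0,0,0,1],
    [0,0,0,0,0,0,1],
    [0,0,0,0,0,0,1],
    [0,-1.5,0,0,0,0,1],
    [0,-4,0,0,0,0,1],
    [0,-7,0,0,0,0,1],
    [0,-8.5,0,0,0,0,1],
    [0,-9,0,0,0,0,1]
  ]
}}

```text
t: 6.5
eef_pos: [0.5233, -0.1809, 0.204]
tool_rot: [-0.424, 0.423, -0.566, 0.567]
contact_force: [0.5, -0.7, 0.3]
gripper_width: 1.001
```

```bash
cat > look.py <<'E'
from h import *
import sys
k=sys.argv[1]
for n in ("scene","top"):
    c=vision.get_calibration(n); p,d=vision.read_camera(n); P=cloud(d,c)
    cv2.imwrite(f"pics/{n}_{k}.png",cv2.resize(p[100:300,80:340] if n=="scene" else p[100:300,300:560],None,fx=3,fy=3))
    ctr={}
    for nm,b in (("hub",(.48,.565)),("bolt",(.58,.66))):
        m=(P[...,2]>.122)&(P[...,2]<.134)&(P[...,0]>b[0])&(P[...,0]<b[1])&(P[...,1]<-.1)&(P[...,1]>-.3)
        if m.sum()<20: print(n,nm,"hidden",m.sum()); continue
        Q=P[m]; r=cv2.minAreaRect((Q[:,:2]*1000).astype(np.float32)); 
        ang=r[2]+(90 if r[1][1]>r[1][0] else 0); ang=(ang+90)%180-90
        ctr[nm]=np.array(r[0]); print(n,nm,m.sum(),"ctr",np.round(r[0],1),"size",np.round(r[1],1),"long axis deg",round(ang,1))
    if len(ctr)==2: v=ctr["bolt"]-ctr["hub"]; print(n,"dist",np.linalg.norm(v).round(1),"dir",np.degrees(np.arctan2(v[1],v[0])).round(1))
rep()
E
python3 look.py a; python3 -c "
from h import *
print(delta([.6283,-.2121,.2],-106.5))"
```

```text
scene hub 180 ctr [ 522.4 -181.6] size [15.2 44.8] long axis deg -16.6
scene bolt 100 ctr [ 628.6 -212. ] size [14.4 20. ] long axis deg -14.2
scene dist 110.5 dir -16.0
top hub hidden 0
top bolt 123 ctr [ 628.2 -211.7] size [13.9 20.1] long axis deg -18.4
t 6.6 P [ 0.5226 -0.1803  0.2023] yaw x -106.48 y ax [-3.e-04  4.e-04 -1.e+00] F [0.6 0.7 0.1] M [ 0.04 -0.08  0.03] w 1.001 q [-0.522  0.493  0.994  1.942 -0.499  0.977 -1.149]
(array([ 0.05,  0.23, 11.03]), array([ 0.02,  0.02, -0.02]))
```

View pics/scene_a.png

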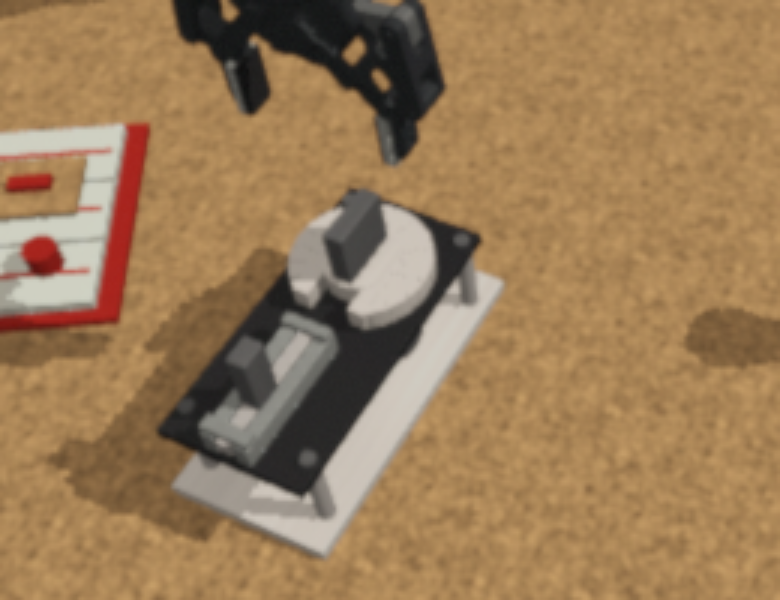

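The hub stayed put after release. The bar's long axis is at -16.6°, against a bolt direction of -16.0 to -16.4°. Next, over to the bolt grip.

{"method": "move_arm", "body": {
  "rows": [
    [0,0,1,0,0,0,1],
    [0,0,4,0,0,0,1],
    [0,0,7.5,0,0,0,1],
    [0,0,10,0,0,0,1],
    [0,0.2,11,0,0,0,1],
    [0,0.2,11,0,0,0,1],
    [0,0.2,11,0,0,0,1]
  ]
}}

```text
t: 7.3
eef_pos: [0.6269, -0.2117, 0.1993]
tool_rot: [0.422, -0.423, 0.567, -0.566]
contact_force: [-0.2, -0.2, 0.3]
gripper_width: 1.002
```

```bash
python3 -c "
from h import *
rep();print(delta([.6283,-.2121,.113],-106.5))"
```

```text
t 7.3 P [ 0.6269 -0.2117  0.1993] yaw x -106.53 y ax [-2.5e-03  8.0e-04 -1.0e+00] F [-0.2 -0.2  0.3] M [0.02 0.   0.03] w 1.002 q [-0.361  0.668  0.906  1.677 -0.581  1.092 -1.139]
(array([0.  , 8.63, 0.17]), array([ 0.15, -0.03, -0.  ]))
```

{"method": "move_arm", "body": {
  "rows": [
    [0,1.5,0.1,0,0,0,1],
    [0,4,0.1,0.1,0,0,1],
    [0,6.5,0.1,0.1,0,0,1],
    [0,8,0.1,0.1,0,0,1],
    [0,8.6,0.1,0.1,0,0,1],
    [0,8.6,0.1,0.1,0,0,1],
    [0,8.6,0.1,0.1,0,0,1]
  ]
}}

```text
t: 8.0
eef_pos: [0.628, -0.2123, 0.1142]
tool_rot: [-0.423, 0.423, -0.567, 0.567]
contact_force: [-0.1, -0.1, -0.2]
gripper_width: 1.001
```

```bash
python3 look.py b; python3 -c "
from h import *
print(delta([.6283,-.2121,.113],-106.5))"
```

```text
scene hub 176 ctr [ 522.6 -181.1] size [14.8 45.2] long axis deg -16.5
scene bolt 187 ctr [ 629.9 -213.2] size [112.3  22.6] long axis deg 73.5
scene dist 112.0 dir -16.6
top hub hidden 0
top bolt hidden 0
t 8.1 P [ 0.6282 -0.2123  0.1145] yaw x -106.53 y ax [ 1.e-03 -3.e-04 -1.e+00] F [ 0.5 -0.1 -0.3] M [ 0.01  0.01 -0.04] w 1.0 q [-0.312  0.757  0.826  1.733 -0.666  0.955 -1.078]
(array([-0.02,  0.15,  0.  ]), array([-0.06, -0.03,  0.  ]))
```

View pics/scene_b.png

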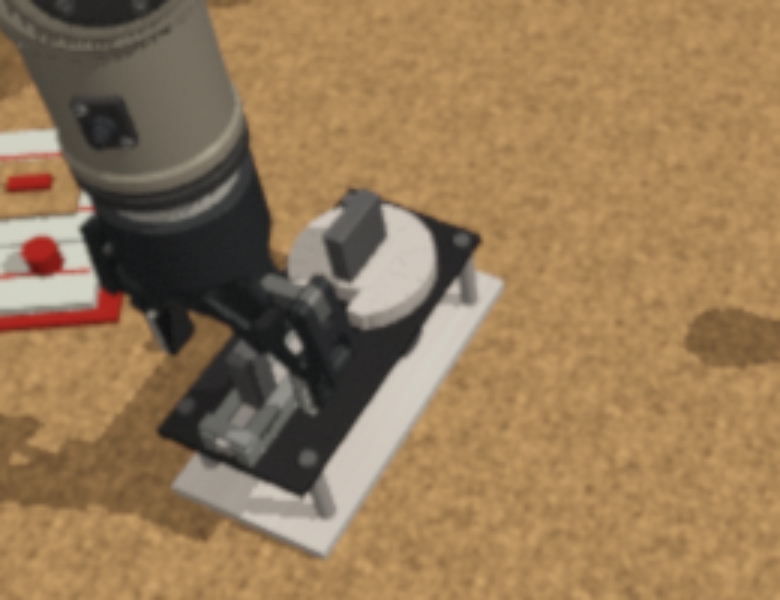

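The fingers straddle the post, which is at (250,375) in the crop. Closing.

{"method": "move_arm", "body": {
  "rows": [
    [0,0,0,0,0,0,0.5],
    [0,0,0,0,0,0,0.2],
    [0,0,0,0,0,0,0],
    [0,0,0,0,0,0,0],
    [0,0,0,0,0,0,0],
    [0,0,0,0,0,0,0],
    [0,0,0,0,0,0,0],
    [0,0,0,0,0,0,0],
    [0,0,0,0,0,0,0],
    [0,0,0,0,0,0,0]
  ],
  "squeeze": 40
}}

```text
t: 9.1
eef_pos: [0.6283, -0.2121, 0.1145]
tool_rot: [-0.423, 0.423, -0.566, 0.567]
contact_force: [0.6, 2.2, 3.0]
gripper_width: 0.158
```

```bash
python3 -c "
from h import *
rep();u=np.array([np.cos(np.radians(-16.4)),np.sin(np.radians(-16.4))]);h=np.array([.5222,-.1808])+.082*u;print(h,delta([*h,.1145],-106.5))"
```

```text
t 9.1 P [ 0.6283 -0.2121  0.1145] yaw x -106.52 y ax [ 0.0011  0.     -1.    ] F [0.6 2.2 3. ] M [0.36 0.08 0.07] w 0.158 q [-0.312  0.756  0.825  1.733 -0.666  0.956 -1.078]
[ 0.60086375 -0.203952  ] (array([ 0.  ,  0.  , -2.86]), array([-0.06, -0.02, -0.02]))
```

Gripped, with an opening of 0.158 (about 13–14 mm). I'll slide 28 mm inward in steps and check the force.

{"method": "move_arm", "body": {
  "rows": [
    [0,0,-0.2,0,0,0,0],
    [0,0,-0.5,0,0,0,0],
    [0,0,-0.8,0,0,0,0],
    [0,0,-1.1,0,0,0,0],
    [0,0,-1.4,0,0,0,0],
    [0,0,-1.7,0,0,0,0],
    [0,0,-2.0,0,0,0,0],
    [0,0,-2.2,0,0,0,0],
    [0,0,-2.4,0,0,0,0],
    [0,0,-2.6,0,0,0,0],
    [0,0,-2.8,0,0,0,0],
    [0,0,-2.8,0,0,0,0]
  ]
}}

```text
t: 10.3
eef_pos: [0.6011, -0.204, 0.1145]
tool_rot: [-0.423, 0.423, -0.567, 0.567]
contact_force: [0.8, 1.3, 2.0]
gripper_width: 0.156
```

```bash
python3 look.py c
```

```text
scene hub 182 ctr [ 522.2 -181.2] size [15.7 44.8] long axis deg -15.9
scene bolt 96 ctr [ 608.2 -206.4] size [39.8 12.4] long axis deg 71.4
scene dist 89.6 dir -16.3
top hub hidden 0
top bolt hidden 0
t 10.4 P [ 0.6011 -0.204   0.1145] yaw x -106.52 y ax [ 5.e-04  4.e-04 -1.e+00] F [0.9 1.2 2.7] M [ 0.22 -0.04  0.02] w 0.161 q [-0.339  0.719  0.835  1.805 -0.66   0.921 -1.066]
```

View pics/scene_c.png

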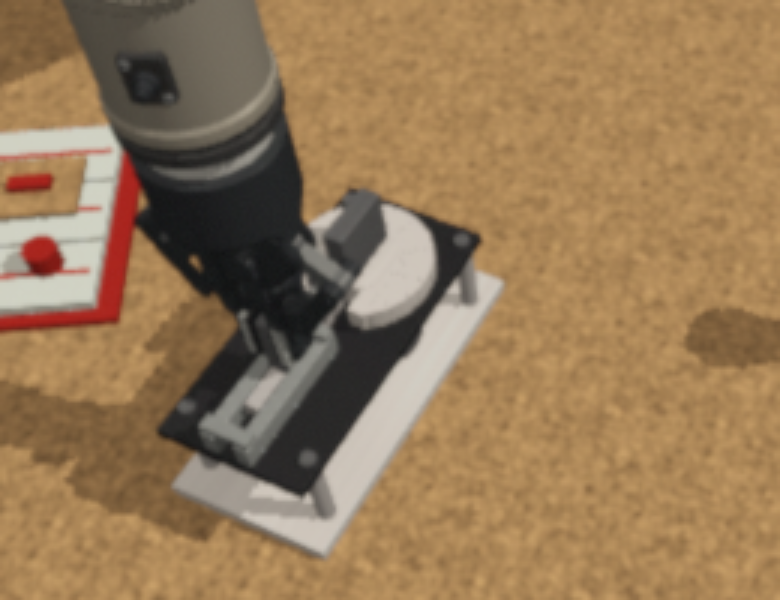

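The post moved 28 mm with the gripper and met no blocking force. A slight extra push will seat it against the stop.

{"method": "move_arm", "body": {
  "rows": [
    [0,0,-0.1,0,0,0,0],
    [0,0,-0.1,0,0,0,0],
    [0,0,-0.2,0,0,0,0],
    [0,0,-0.2,0,0,0,0]
  ]
}}

```text
t: 10.8
eef_pos: [0.6003, -0.2038, 0.1146]
tool_rot: [-0.424, 0.422, -0.566, 0.567]
contact_force: [7.0, -1.2, -1.9]
gripper_width: 0.158
```

```bash
python3 -c "
from h import *
rep(); print(np.hypot(*(cur()[1][:2]-[.5222,-.1808])))"
```

```text
t 10.8 P [ 0.6003 -0.2038  0.1146] yaw x -106.51 y ax [ 2.7e-03 -9.0e-04 -1.0e+00] F [ 7.  -1.2 -1.9] M [-0.21 -1.19  0.02] w 0.158 q [-0.341  0.716  0.835  1.809 -0.66   0.917 -1.065]
0.08144825836347658
```

At the stop: a 7 N reaction, with the grip about 81.5 mm from the axis. I'll release, lift, and move sideways to clear both views.

{"method": "move_arm", "body": {
  "rows": [
    [0,0,0,0,0,0,0.5],
    [0,0,0,0,0,0,1],
    [0,0,0,0,0,0,1],
    [0,0,0,0,0,0,1],
    [0,0,0,0,0,0,1],
    [0,0,0,0,0,0,1],
    [0,-1.5,0,0,0,0,1],
    [0,-4.5,0,0,0,0,1],
    [0,-8.5,0,0,0,0,1],
    [0,-12,0,0,0,0,1],
    [0,-14,0,0,0,0,1],
    [0,-14.5,0,0,0,0,1]
  ]
}}

```text
t: 12.0
eef_pos: [0.601, -0.2047, 0.2634]
tool_rot: [-0.425, 0.421, -0.564, 0.569]
contact_force: [0.4, -0.2, -0.2]
gripper_width: 1.0
```

```bash
python3 -c "
from h import *
rep();print(delta([.56,.06,.27],-106.5))"
```

```text
t 12.0 P [ 0.601  -0.2047  0.2634] yaw x -106.54 y ax [ 0.0078 -0.002  -1.    ] F [ 0.4 -0.2 -0.2] M [-0.03 -0.03 -0.01] w 1.0 q [-0.438  0.561  0.984  1.691 -0.506  1.158 -1.178]
(array([-24.21,  -0.74, -11.45]), array([-0.46, -0.04, -0.02]))
```

{"method": "move_arm", "body": {
  "rows": [
    [-1,0,-0.5,0,0,0,1],
    [-4,0,-2,0,0,0,1],
    [-8,0,-3.5,0,0,0,1],
    [-12,0,-5.5,0,0,0,1],
    [-16,0,-7.5,0,0,0,1],
    [-20,0,-9.5,0,0,0,1],
    [-23,-0.5,-11,0,0,0,1],
    [-24,-0.5,-11.5,0,0,0,1],
    [-24,-0.5,-11.5,0,0,0,1]
  ]
}}

```text
t: 12.9
eef_pos: [0.5581, 0.0607, 0.2665]
tool_rot: [-0.425, 0.423, -0.564, 0.568]
contact_force: [0.2, 0.0, -0.3]
gripper_width: 1.003
```

```bash
python3 look.py d; python3 - <<'E'
from h import *
p,d=vision.read_camera("scene"); P=cloud(d,vision.get_calibration("scene")); P0=cloud(np.load("pics/scene0.npy"),vision.get_calibration("scene"))
for Q in (P0,P):
    m=(Q[...,2]>.09)&(Q[...,2]<.11)&(Q[...,1]>.1)&(Q[...,1]<.2)&(Q[...,0]<.52)&(Q[...,0]>.42); print("small top",m.sum(),Q[m].mean(0) if m.any() else None)
E
```

```text
scene hub 181 ctr [ 521.9 -181.1] size [15.2 44.6] long axis deg -16.9
scene bolt 97 ctr [ 600.9 -204.9] size [15.2 20.7] long axis deg -15.0
scene dist 82.5 dir -16.8
top hub 332 ctr [ 522.  -180.3] size [14.2 44.4] long axis deg -16.3
top bolt 147 ctr [ 599.9 -203.9] size [14.4 20. ] long axis deg -16.0
top dist 81.4 dir -16.8
t 13.0 P [0.5586 0.0569 0.2672] yaw x -106.6 y ax [ 0.0071 -0.003  -1.    ] F [ 0.3 -0.2  0.3] M [-0.04  0.06 -0.04] w 1.0 q [-1.028  0.441  1.091  1.862 -0.436  1.098 -1.634]
small top 96 [0.4805316  0.14313932 0.09789839]
small top 96 [0.48050528 0.14320737 0.09793525]
```

View pics/top_d.png

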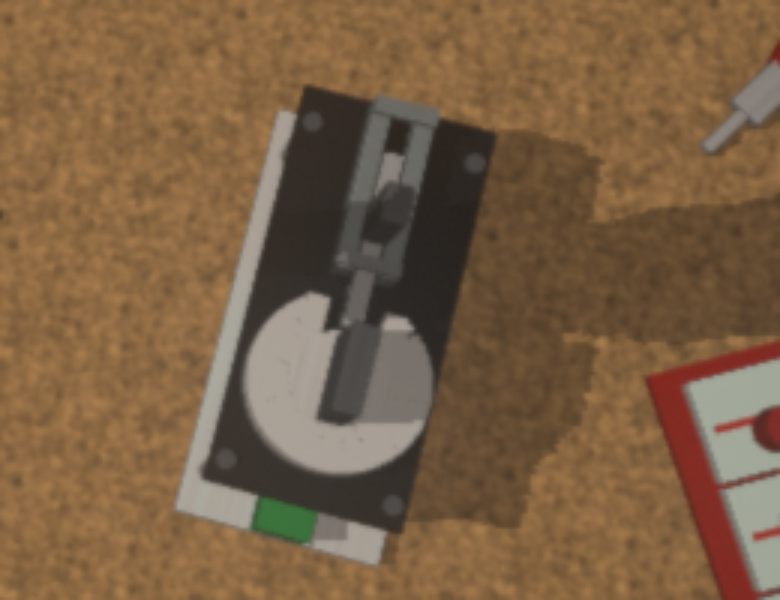

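View pics/scene_d.png

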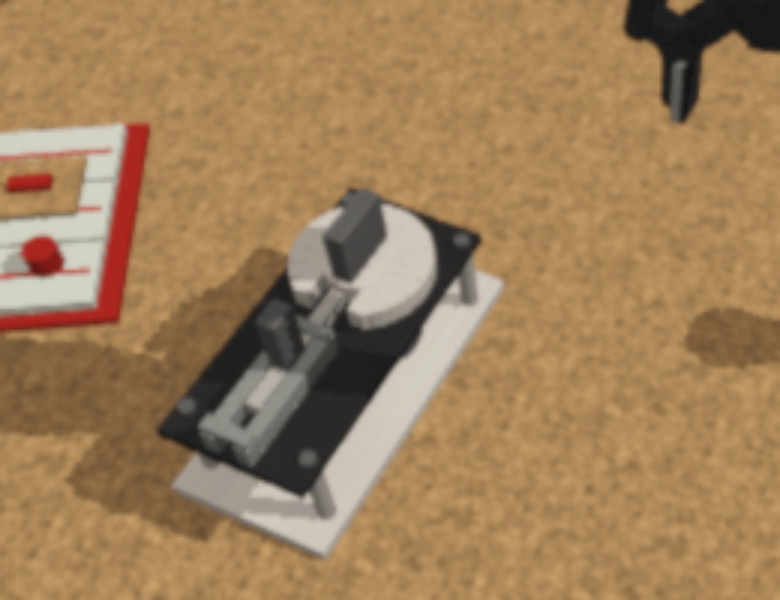

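Both views show the tongue in the keyway, at about (358,300) in the top crop and (328,312) in the scene crop. The arm is clear of everything and the small motor has not moved. Handing in.

```bash
python3 -c "
from station import bot
print(bot.hand_in())"
```

```text
the job is handed in; nothing more can be done
None
```

The hub is locked. I turned it about 45° by its bar until the keyway faced the bolt. I then slid the bolt about 29 mm to its stop, let go and backed the arm away. The job was handed in at about 13 s of the 45 s allowed; no verdict is reported.

My last checks, from both cameras:
- **Keyway angle:** the hub bar lies at -16.3° to -16.9° and the hub-to-bolt direction is -16.8°, so they agree within about 1° (limit 12°). The bolt post's own edge read -15.0° and -16.0°, which is within the noise of measuring such a small part.
- **Bolt position:** its grip stands 81.4 mm (top camera) and 82.5 mm (scene camera) from the hub's axis, against the 89 mm limit. The gripper also felt about 7 N at the stop, and both pictures show the tongue in the keyway.
- **Small gearmotor and arm:** the small gearmotor's measured position changed by less than 0.1 mm. The open gripper was well clear of everything, with no contact force beyond sensor noise.

No check failed. The two cameras differed by about 1 mm, within the stated calibration.

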